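# Ring up the cheese on the counter scale

## Task

Ring up the cheese that lies on the counter scale: with closed fingers, press the red key to clear the last customer's entry, then the product key that pictures the cheese on the pan, then the wide green key to print its label. Press each key fully down and let it come up again before the next. Press no other product key, keep off the pan, and leave the cheeses, knife and label roll where they are; finish with all keys up.

Things in the scene. Friction and masses are not known exactly. Their poses are not given: they have to be found in the camera images.
- scale: The counter scale, fixed, 400 mm deep x 420 wide. Origin under its centre on the counter; x to its back, y to the left as the operator (robot side) sees it, z up. Front: a key panel, its top 50 mm high at the front edge, rising by 0.17 rad to a display window; behind it the pan. The small flat numeral foil at the panel's left is not used.
- pan: The scale's weighing pan, a level metal plate 226 (x) x 390 mm (y), 108 mm above the counter. Origin at the centre of its upper face, axes as the scale's. One cheese lies on it, its middle at most 110 mm from the pan's centre; the other two lie on a slate on a wooden crate to the right, at least 250 mm from it, at the same height.
- key_ash_top (a point): Centre of the top face of the product key with the picture: dark grey square (ash brick cheese); far row, left of the six light blue product keys as the operator sees them. Cap 34 x 34 mm, 44 mm between the centres of neighbours, standing 8 mm proud of the panel. z is the panel's normal (leans 0.17 rad from vertical towards the operator), x up the slope, y to the left along the row.
- key_white_top (a point): Centre of the top face of the product key with the picture: white round disc (white round cheese); far row, middle of the six light blue product keys as the operator sees them. Cap 34 x 34 mm, 44 mm between the centres of neighbours, standing 8 mm proud of the panel. z is the panel's normal (leans 0.17 rad from vertical towards the operator), x up the slope, y to the left along the row.
- key_heart_top (a point): Centre of the top face of the product key with the picture: golden heart (heart cheese); far row, right of the six light blue product keys as the operator sees them. Cap 34 x 34 mm, 44 mm between the centres of neighbours, standing 8 mm proud of the panel. z is the panel's normal (leans 0.17 rad from vertical towards the operator), x up the slope, y to the left along the row.
- key_log_top (a point): Centre of the top face of the product key with the picture: narrow brown bar (log cheese, none here); near row, left of the six light blue product keys as the operator sees them. Cap 34 x 34 mm, 44 mm between the centres of neighbours, standing 8 mm proud of the panel. z is the panel's normal (leans 0.17 rad from vertical towards the operator), x up the slope, y to the left along the row.
- key_wedge_top (a point): Centre of the top face of the product key with the picture: orange triangle (wedge, none here); near row, middle of the six light blue product keys as the operator sees them. Cap 34 x 34 mm, 44 mm between the centres of neighbours, standing 8 mm proud of the panel. z is the panel's normal (leans 0.17 rad from vertical towards the operator), x up the slope, y to the left along the row.
- key_leaf_top (a point): Centre of the top face of the product key with the picture: dark green disc with a white stripe (leaf-wrapped cheese, none here); near row, right of the six light blue product keys as the operator sees them. Cap 34 x 34 mm, 44 mm between the centres of neighbours, standing 8 mm proud of the panel. z is the panel's normal (leans 0.17 rad from vertical towards the operator), x up the slope, y to the left along the row.
- key_clear_top (a point): Centre of the top face of the red clear key, 34 x 34 mm, 8 mm proud, in the far row to the right of the product keys. Axes as for the product keys.
- key_print_top (a point): Centre of the top face of the wide green print key, 34 (x) x 78 mm (y), 8 mm proud, in the near row just in front of the red key. Axes as for the product keys.
- key_ash (a joint): How far key_ash is pressed along the panel's normal: 0 up, 0.005 m fully down; it counts as pressed beyond about 0.003 m. Springs back by itself; 1.5 N starts it, 4 N holds it fully down. Pressing straight down works too.
- key_white (a joint): How far key_white is pressed along the panel's normal: 0 up, 0.005 m fully down; it counts as pressed beyond about 0.003 m. Springs back by itself; 1.5 N starts it, 4 N holds it fully down. Pressing straight down works too.
- key_heart (a joint): How far key_heart is pressed along the panel's normal: 0 up, 0.005 m fully down; it counts as pressed beyond about 0.003 m. Springs back by itself; 1.5 N starts it, 4 N holds it fully down. Pressing straight down works too.
- key_log (a joint): How far key_log is pressed along the panel's normal: 0 up, 0.005 m fully down; it counts as pressed beyond about 0.003 m. Springs back by itself; 1.5 N starts it, 4 N holds it fully down. Pressing straight down works too.
- key_wedge (a joint): How far key_wedge is pressed along the panel's normal: 0 up, 0.005 m fully down; it counts as pressed beyond about 0.003 m. Springs back by itself; 1.5 N starts it, 4 N holds it fully down. Pressing straight down works too.
- key_leaf (a joint): How far key_leaf is pressed along the panel's normal: 0 up, 0.005 m fully down; it counts as pressed beyond about 0.003 m. Springs back by itself; 1.5 N starts it, 4 N holds it fully down. Pressing straight down works too.
- key_clear (a joint): How far key_clear is pressed along the panel's normal: 0 up, 0.005 m fully down; it counts as pressed beyond about 0.003 m. Springs back by itself; 1.5 N starts it, 4 N holds it fully down. Pressing straight down works too.
- key_print (a joint): How far key_print is pressed along the panel's normal: 0 up, 0.005 m fully down; it counts as pressed beyond about 0.003 m. Springs back by itself; 1.5 N starts it, 4 N holds it fully down. Pressing straight down works too.
- cheese_ash_mid (a point): Centre of the ash-grey square brick cheese, 78 x 78 x 42 mm, loose, z up.
- cheese_white_mid (a point): Centre of the round white cheese, 80 mm across, 52 mm high, loose, z up.
- cheese_heart_mid (a point): Centre of the golden heart-shaped cheese, about 95 x 90 x 34 mm, loose, z up.
- knife_mid (a point): Middle of the cheese knife, 220 mm long along its x, lying on a wooden board (200 x 150 x 18 mm) to the left of the scale.
- roll_mid (a point): Centre of the spare roll of labels, 68 mm across, 58 mm high, standing on the counter left of the scale's front.

How it is judged (in metres and radians):
On the way, in this order (a step that is already met when the one before it is completed fails the run):
1. the red clear key is pressed down (value of joint key_clear above 0.003 m), for 0.05 s.
2. all keys have come up again (value of joint each of key_ash, key_white, key_heart, key_log, key_wedge, key_leaf, key_clear, key_print below 0.0015 m), for 0.05 s.
3. the product key that pictures the cheese on the pan is pressed down (((horizontal distance between cheese_ash_mid and pan below 0.17 m and value of joint key_ash above 0.003 m) or (horizontal distance between cheese_white_mid and pan below 0.17 m and value of joint key_white above 0.003 m) or (horizontal distance between cheese_heart_mid and pan below 0.17 m and value of joint key_heart above 0.003 m))), for 0.05 s.
4. all keys have come up again (all of step 2), for 0.05 s.
5. the wide green print key is pressed down (value of joint key_print above 0.003 m), for 0.05 s.
At the end, for the whole second after the job is handed in: All keys are up again (pressed less than 1.5 mm); one cheese still lies on the pan; the three cheeses, the knife and the label roll are within 15 mm of where they started (all of step 4 and distance of each of cheese_ash_mid, cheese_white_mid, cheese_heart_mid, knife_mid, roll_mid from where it was at the start of the episode below 0.015 m and horizontal distance between any of cheese_ash_mid, cheese_white_mid, cheese_heart_mid and pan below 0.17 m); the robot touches nothing.
It fails at once if a product key is pressed though the cheese it pictures is not on the pan ((value of joint key_ash above 0.003 m and not (horizontal distance between cheese_ash_mid and pan below 0.17 m)) or (value of joint key_white above 0.003 m and not (horizontal distance between cheese_white_mid and pan below 0.17 m)) or (value of joint key_heart above 0.003 m and not (horizontal distance between cheese_heart_mid and pan below 0.17 m))).
It fails at once if a product key of a cheese that is not here is pressed (value of joint any of key_log, key_wedge, key_leaf above 0.003 m).
It fails at once if the robot touches the pan, which spoils the weight (contact force between any of the fingers, the arm and pan above 0.5 N).
It fails at once if a cheese, the knife or the label roll is moved by more than 15 mm or lifted (distance of any of cheese_ash_mid, cheese_white_mid, cheese_heart_mid, knife_mid, roll_mid from where it was at the start of the episode above 0.015 m).
It also fails if it takes over 48 s, if anything falls off the work surface, if the arm or the gripper's body presses on something with over 40 N, if the wrist force passes 120 N, or if a joint passes its speed limit or range.

## Robot

A 6-joint arm with a two-finger parallel gripper is mounted at the origin on the work surface. World frame = base frame: x ahead of the robot, y to its left, z up, the work surface at z = 0. Lengths are in mm, angles in rad, forces in N, time in s.
With the tool pointing down it reaches from about 325 to 900 mm from the base axis. Payload 6.1 kg.
Tool frame: the origin (TCP) lies at the very end of the fingers, on their centre line; the grasp point (between the pads) lies 19 mm behind it (arm.grasp_offset is the distance from the TCP to the grasp point, in mm); z points along the fingers, y is the direction in which the jaws open and shut (so a half turn about z gives the same grasp; the last joint's range is limited). The gripper opens to 85 mm and grips with 20 to 120 N. Pads are 22 mm wide; open, the fingers measure 114 mm over their backs; the gripper's body (76 mm by 85 mm) begins 54 mm behind the grasp point. The pads swing forward as they close: fully open they stand 13 mm farther back than shut.
Start: joints at [-1.474, 0.22, 1.526, -0, 1.395, -0.126], TCP at [138.094, -609.546, 231.3] pointing down, gripper open.
Joint ranges: [-2.98, 2.98], [-0.91, 2.08], [0.09, 2.57], [-1.24, 4.39], [0.2, 2.65], [-2.68, 2.68]. Speed limits (rad/s): [2.57, 2.57, 3.01, 3.14, 3.14, 3.14].

## Interface

Orientations are given as a 3x3 rotation matrix whose columns are the frame's x, y, z axes.
In Python, from station import arm gives the robot as it stands.
- The arm moves only by the tool step_arm, never from a script. Its argument "commands" is a list of rows, each a list of 3 entries, a list of its own where there are three numbers: the shift along the tool's x, y, z in m, then the turn about the tool's z in rad, then the opening in per cent of the stroke, from 0 (shut) to 100 (fully open). A call has 1 to 5 rows; each row shifts and turns the commanded pose from where the row before left it, along the tool's axes as they then stand; what a row does not reach is not made up. A row lasts 1/12 s, in which the tool goes at most 41.7 mm and 7.16 degrees, less where a joint would pass 70% of its speed; a pose out of reach is approached as far as the arm can. A call is refused whole if a number of a shift passes 0.0417 or a number of a turn 0.125, either way. A call with a gripper value outside its range is refused whole. The fingers move at their own pace and stop on an object; "squeeze" is the grip in N (left out, the last holds). Time passes only in rows, so rows that do not move let the fingers close. It gives the time, the measured TCP pose, the force and the opening at its end, in the units of the state.
- arm.get_state(): the state, without advancing time (a new reading comes with each control period).
- arm.camera(name): name is "side" or "top"; returns the picture (480x640x3 uint8, red, green, blue); there is no depth.
- arm.calibration(name): a dict with "fx", "fy", "cx", "cy" (pixels), "k1" (the pictures are not rectified: a ray, as slopes to the right and down, at radius r is drawn at 1 + k1 r^2 times it, then the intrinsics apply), "pose" (4x4, takes a point from camera to world coordinates). Camera axes: x right, y up, looking along -z (the intrinsics and any distortion apply to the point x, -y, -z); pixel columns grow to the right and rows downward; lengths in mm; the calibration is good to about 2 mm. A picture is of the moment at which its call begins. calibration takes no time and is no camera call.
- arm.sign_off(): hands the job in, once; it reports no verdict.
The state is a dict: "t": time; "joint_positions": joint angles; "joint_velocities": joint speeds; "joint_torque": joint torques, N m; "tool_pos": TCP position; "tcp_rot": TCP orientation; "force": force on the tool from outside, world axes, zero at the start; "torque": the same for the moment, N m; "grip_width": finger opening in mm.
Only numpy, scipy, OpenCV 4.12 (cv2) and the standard library are available. Lean on these libraries where they do the work, as an engineer would, in place of code of your own. Each camera call takes 0.05 s, during which the arm holds its last target. There are 200 camera calls.

## Working session

There is one attempt and no reset: what is moved stays moved. The work goes in short steps, Python scripts to look and compute and a tool call to move; the robot and the scene stay as the last step left them, time stands still between calls to the robot, and variables do not carry over. Pictures are saved under pics/ and viewed, about 8 in all and at most 12, crops included, and the job is handed in when it is done.

Besides the shell and the picture viewer there is one more tool, called after "Emit:" as name([rows], argument=value, ...), one row to a line, values as JSON. step_arm: Moves the arm, as the interface text tells. Its arguments: {"type":"object","properties":{"commands":{"type":"array","items":{"type":"array"}},"squeeze":{"type":"number"}},"required":["commands"]}

```bash
mkdir -p pics
python3 - <<'E'
from station import arm
import cv2
for n in("top","side"):
    cv2.imwrite(f"pics/{n}0.png",arm.camera(n)[:,:,::-1]); c=arm.calibration(n); print(n,c)
s=arm.get_state(); print(s["t"],s["tool_pos"],s["tcp_rot"],s["grip_width"],s["force"])
E
```

```text
top {'fx': 464.15171736771026, 'fy': 464.15171736771026, 'cx': 318.4320459014808, 'cy': 234.67267500092447, 'k1': -0.0926567728789031, 'pose': array([[ 1.70875153e-02,  9.96852597e-01, -7.74139314e-02,
         4.72072546e+02],
       [-9.99614992e-01,  1.87249551e-02,  2.04754309e-02,
        -9.71945064e+00],
       [ 2.18605588e-02,  7.70342522e-02,  9.96788764e-01,
         1.26282804e+03],
       [ 0.00000000e+00,  0.00000000e+00,  0.00000000e+00,
         1.00000000e+00]])}
side {'fx': 526.0270230518013, 'fy': 526.0270230518013, 'cx': 318.8817934983867, 'cy': 237.4826025575801, 'k1': -0.07231416089419429, 'pose': array([[-7.30089622e-01,  5.24874436e-01, -4.37579673e-01,
        -6.39336111e+01],
       [-6.83144174e-01, -5.44834569e-01,  4.86281123e-01,
         6.87753569e+02],
       [ 1.68279975e-02,  6.53958806e-01,  7.56342977e-01,
         1.25349087e+03],
       [ 0.00000000e+00,  0.00000000e+00,  0.00000000e+00,
         1.00000000e+00]])}
0.1 [ 138.01892672 -608.98656195  230.27038007] [[ 9.75292163e-01  2.20918911e-01 -1.77585089e-04]
 [ 2.20918862e-01 -9.75290478e-01  1.82725896e-03]
 [ 2.30479013e-04 -1.82134324e-03 -9.99998315e-01]] 85.23913450032907 [1.33571175 0.41966563 0.47488555]
```

View pics/top0.png

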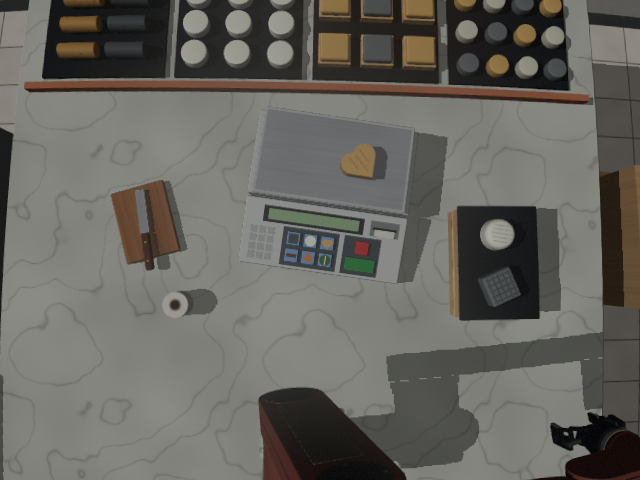

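View pics/side0.png

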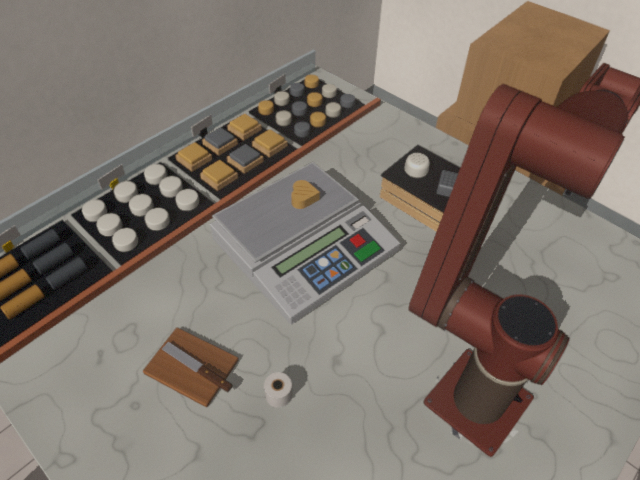

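The pan holds the golden heart (top 359,162). The red key is near (361,248), the green near (359,266), and the heart key is in the far row, right, near (327,243).

```bash
cat > h.py <<'E'
import cv2,numpy as np
from station import arm
def ray(n,p):
    c=arm.calibration(n); K=np.array([[c["fx"],0,c["cx"]],[0,c["fy"],c["cy"]],[0,0,1]])
    u=cv2.undistortPoints(np.array([[p]],float),K,np.array([c["k1"],0,0,0]))[0,0]
    P=c["pose"]; return P[:3,3],P[:3,:3]@np.array([u[0],-u[1],-1])
def plane(n,p,z):
    o,d=ray(n,p); return o+d*(z-o[2])/d[2]
def tri(a,b):
    o1,d1=ray("top",a);o2,d2=ray("side",b)
    s=np.linalg.lstsq(np.c_[d1,-d2],o2-o1,rcond=None)[0]
    A,B=o1+s[0]*d1,o2+s[1]*d2; return (A+B)/2,np.linalg.norm(A-B)
def blobs(img,lo,hi,box,amin):
    m=cv2.inRange(cv2.cvtColor(img,cv2.COLOR_BGR2HSV),lo,hi); k=np.zeros_like(m); x0,y0,x1,y1=box; k[y0:y1,x0:x1]=m[y0:y1,x0:x1]
    n,_,st,ce=cv2.connectedComponentsWithStats(k); return [(ce[i].round(1).tolist(),int(st[i,4])) for i in range(1,n) if st[i,4]>=amin]
E
python3 - <<'E'
from h import *
B={"top":(240,225,400,285),"side":(250,215,400,320)}
r={}
for n in B:
    i=cv2.imread(f"pics/{n}0.png"); b=B[n]
    r[n]=[]
    for nm,lo,hi,a in(("red",(0,170,90),(5,255,255),40),("green",(55,120,50),(75,255,255),80),("orange",(8,90,90),(28,255,255),5),("blue",(100,60,90),(115,255,255),5)):
        q=blobs(i,lo,hi,b,a); print(n,nm,q)
        if nm in("red","green"): r[n].append(max(q,key=lambda t:t[1])[0])
for a,c in zip(r["top"],r["side"]): print(tri(a,c),plane("top",a,67),plane("side",c,67))
t=cv2.imread("pics/top0.png")[225:285,240:400]; s=cv2.imread("pics/side0.png")[225:315,270:400]
cv2.imwrite("pics/c.png",np.vstack([cv2.resize(t,(800,300),interpolation=0),cv2.copyMakeBorder(cv2.resize(s,(433,300),interpolation=0),0,0,0,367,0)]))
E
```

```text
top red []Traceback (most recent call last):
  File "<stdin>", line 9, in <module>
ValueError: max() iterable argument is empty
```

Run:
```python
from h import *
t=cv2.imread("pics/top0.png");s=cv2.imread("pics/side0.png")
cv2.imwrite("pics/c.png",np.vstack([cv2.resize(t[225:285,240:400],(800,300),interpolation=0),cv2.copyMakeBorder(cv2.resize(s[225:315,270:400],(433,300),interpolation=0),0,0,0,367,0)]))
B={"top":(240,225,400,285),"side":(250,215,400,320)}
print(cv2.cvtColor(t,cv2.COLOR_BGR2HSV)[[248,266,243],[361,359,327]])
r={}
for n,i in(("top",t),("side",s)):
    b=B[n]; r[n]=[]
    for nm,lo,hi,a in(("red",(165,120,90),(180,255,255),30),("green",(50,100,50),(80,255,255),70),("orange",(8,90,90),(28,255,255),5),("blue",(100,60,90),(115,255,255),5)):
        q=blobs(i,lo,hi,b,a); print(n,nm,q)
        if q and nm in("red","green"): r[n].append(max(q,key=lambda t:t[1])[0])
for a,c in zip(r["top"],r["side"]): print(tri(a,c),plane("top",a,67),plane("side",c,67))
```

```text
[[  1 167 134]
 [ 64 129  97]
 [ 18 113 144]]
top red []
top green [([358.5, 264.6], 372)]
top orange [([326.8, 243.2], 57), ([307.5, 257.3], 43)]
top blue [([292.5, 237.9], 80), ([309.1, 240.5], 67), ([326.4, 243.0], 87), ([290.5, 254.7], 126), ([307.3, 257.2], 103), ([324.0, 259.4], 68)]
side red []
side green [([366.8, 250.6], 268)]
side orange [([334.6, 254.2], 35), ([332.8, 272.8], 30)]
side blue [([333.5, 255.8], 77), ([323.0, 256.6], 8), ([321.4, 264.7], 52), ([344.5, 259.9], 8), ([310.2, 270.6], 96), ([343.0, 267.7], 66), ([333.7, 268.4], 17), ([331.2, 275.6], 76), ([320.1, 281.7], 128)]
(array([ 489.59023188, -139.60103068,   60.91673783]), np.float64(0.07983477968935843)) [ 489.47014458 -138.96804014   67.        ] [ 486.79718949 -135.35509365   67.        ]
```

View pics/c.png

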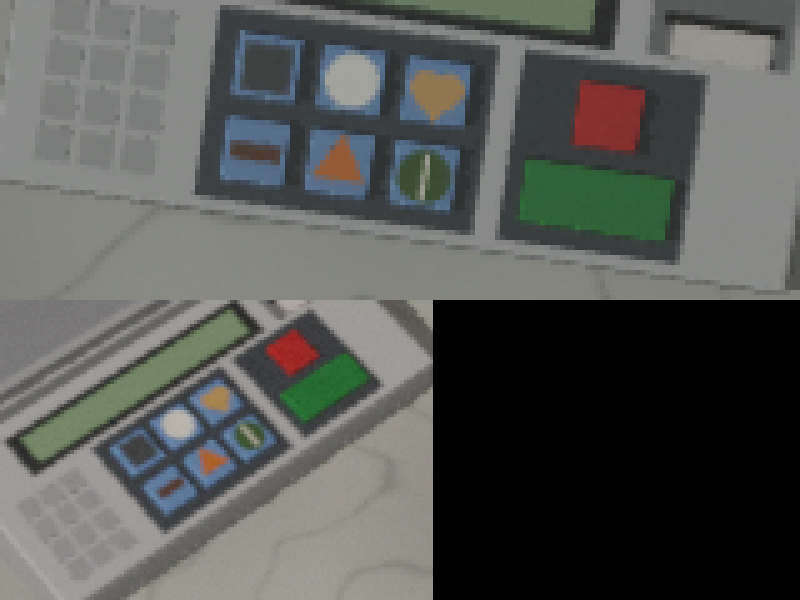

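The crop confirms the layout: heart key at top (327,243), red at (361.8,248.4), green at (359,265). In the side view they are at (334.8,255), (357.6,241) and (367,251).

Run:
```python
from h import *
t=cv2.imread("pics/top0.png");s=cv2.imread("pics/side0.png")
print("red",blobs(t,(0,110,60),(6,255,255),(345,235,380,258),30),blobs(s,(0,110,60),(6,255,255),(345,225,375,255),30))
print("green",blobs(t,(50,100,50),(80,255,255),(335,253,385,280),70),blobs(s,(50,100,50),(80,255,255),(345,238,390,270),70))
def box(i,b): # blue/orange cap of heart key: centre of bbox of minAreaRect
    m=cv2.inRange(cv2.cvtColor(i,cv2.COLOR_BGR2HSV),(100,60,90),(115,255,255))|cv2.inRange(cv2.cvtColor(i,cv2.COLOR_BGR2HSV),(8,60,90),(28,255,255))
    k=np.zeros_like(m);x0,y0,x1,y1=b;k[y0:y1,x0:x1]=m[y0:y1,x0:x1]
    n,l,st,_=cv2.connectedComponentsWithStats(k);j=1+st[1:,4].argmax();return cv2.minAreaRect(np.argwhere(l==j)[:,::-1].astype(np.float32))
ht,hs=box(t,(318,233,338,252)),box(s,(325,247,345,265)); print(ht,hs)
P={"red":((361.6,248.4),(357.6,240.9)),"green":((358.9,265),(366.8,250.6)),"heart":(ht[0],hs[0])}
for k,(a,b) in P.items(): print(k,[x.round(1) if hasattr(x,'round') else x for x in tri(a,b)],plane("top",a,63 if k=="green" else 70).round(1),plane("side",b,63 if k=="green" else 70).round(1))
# panel front corners, row direction from product caps
a=plane("top",(292.5,237.9),70);b=plane("top",ht[0],70);print("row",(b-a).round(1),np.linalg.norm(b-a),np.arctan2(*(a-b)[1::-1]))
```

```text
red [([361.2, 247.8], 166)] [([357.1, 240.0], 122)]
green [([358.5, 264.6], 372)] [([366.8, 250.6], 268)]
((326.6499938964844, 242.9499969482422), (12.869343757629395, 13.01076602935791), 8.130102157592773) ((334.0, 255.0), (12.727920532226562, 11.31370735168457), 45.0)
red [array([ 531.6, -146.8,   64.7]), np.float64(0.1)] [ 531.3 -146.2   70. ] [ 529. -143.   70.]
green [array([ 489.1, -140.2,   60.7]), np.float64(1.5)] [ 488.5 -140.5   63. ] [ 488.7 -138.1   63. ]
heart [array([544. , -55.7,  68.5]), np.float64(0.5)] [543.7 -55.8  70. ] [543.5 -54.6  70. ]
row [-11.4 -88.2   0. ] 88.88976612974338 1.4422235079377923
```

Emit:
step_arm([
  [[0,0,-0.005],0.07,0],
  [[0,0,-0.005],0.07,0],
  [[0,0,-0.005],0.07,0],
  [[0,0,-0.005],0.07,0],
  [[0,0,0],0.07,0],
], squeeze=30)

```text
t: 0.52
tool_pos: [138.2, -609.8, 252.0]
tcp_rot: [[0.991, -0.13, 0.0], [-0.13, -0.991, -0.001], [0.0, 0.001, -1.0]]
force: [-0.7, -0.2, -0.1]
grip_width: 25.3
```

Emit:
step_arm([
  [[0.0195,-0.03,0],0,0],
  [[0.0195,-0.03,0],0,0],
  [[0.0195,-0.03,0],0,0],
  [[0.0195,-0.03,0],0,0],
  [[0.0195,-0.03,0],0,0],
])

```text
t: 0.93
tool_pos: [254.4, -471.5, 250.7]
tcp_rot: [[0.992, -0.127, -0.0], [-0.127, -0.992, 0.001], [-0.0, -0.001, -1.0]]
force: [0.8, -0.2, -0.3]
grip_width: 0.2
```

Emit:
step_arm([
  [[0.0195,-0.03,0],0,0],
  [[0.0195,-0.03,0],0,0],
  [[0.0195,-0.03,0],0,0],
  [[0.0195,-0.03,0],0,0],
  [[0.0195,-0.03,0],0,0],
])

```text
t: 1.35
tool_pos: [370.2, -335.0, 251.0]
tcp_rot: [[0.992, -0.127, -0.0], [-0.127, -0.992, 0.0], [-0.0, -0.0, -1.0]]
force: [0.9, -0.2, -0.0]
grip_width: 0.2
```

Emit:
step_arm([
  [[0.0195,-0.03,0],0,0],
  [[0.0195,-0.03,0],0,0],
  [[0.0195,-0.03,0],0,0],
  [[0.0195,-0.03,0],0,0],
  [[0.0195,-0.03,0],0,0],
])

```text
t: 1.77
tool_pos: [486.0, -198.6, 251.0]
tcp_rot: [[0.992, -0.127, -0.0], [-0.127, -0.992, 0.0], [-0.0, -0.0, -1.0]]
force: [0.2, -0.6, 0.1]
grip_width: -0.0
```

Emit:
step_arm([
  [[0.0197,-0.0293,0],0,0],
  [[0.0197,-0.0293,0],0,0],
  [[0,0,0.04],0,0],
  [[0,0,0.04],0,0],
  [[0,0,0.04],0,0],
])

```text
t: 2.18
tool_pos: [532.6, -146.3, 130.3]
tcp_rot: [[0.992, -0.125, 0.002], [-0.125, -0.992, -0.001], [0.002, 0.001, -1.0]]
force: [0.4, -0.8, -0.2]
grip_width: 0.0
```

Emit:
step_arm([
  [[0,0,0.03],0,0],
  [[0,0,0.01],0,0],
  [[0,0,0],0,0],
])

```text
t: 2.43
tool_pos: [529.1, -146.0, 87.8]
tcp_rot: [[0.992, -0.127, -0.007], [-0.127, -0.992, 0.003], [-0.007, -0.002, -1.0]]
force: [-0.4, -0.0, -0.8]
grip_width: -0.2
```

Run:
```python
from h import *
a,b=[arm.camera(n)[:,:,::-1] for n in("top","side")]
print(arm.get_state()["tool_pos"])
cv2.imwrite("pics/d.png",np.hstack([cv2.resize(a[210:290,290:400],(400,300)),cv2.resize(b[190:280,300:400],(400,300))]))
```

```text
[ 532.59568791 -147.59007698   92.53122125]
```

View pics/d.png

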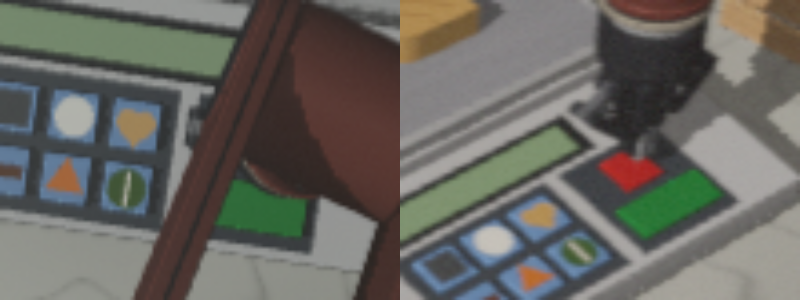

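The side view shows the closed tips just above the red key, matching the measurement. Pressing red now.

Emit:
step_arm([
  [[0,0,0.008],0,0],
  [[0,0,0.006],0,0],
  [[0,0,0.003],0,0],
  [[0,0,0.002],0,0],
  [[0,0,0],0,0],
])

```text
t: 2.95
tool_pos: [532.1, -147.3, 72.5]
tcp_rot: [[0.992, -0.127, 0.001], [-0.127, -0.992, -0.0], [0.001, 0.0, -1.0]]
force: [-1.1, 0.4, 1.2]
grip_width: -0.2
```

Emit:
step_arm([
  [[0,0,0.002],0,0],
  [[0,0,0.001],0,0],
  [[0,0,0],0,0],
])

```text
t: 3.2
tool_pos: [532.5, -147.4, 69.8]
tcp_rot: [[0.992, -0.127, 0.001], [-0.127, -0.992, -0.001], [0.002, 0.0, -1.0]]
force: [0.9, 0.2, 3.2]
grip_width: 0.2
```

Emit:
step_arm([
  [[0,0,0.002],0,0],
  [[0,0,0.001],0,0],
  [[0,0,0],0,0],
])

```text
t: 3.45
tool_pos: [532.9, -147.5, 67.6]
tcp_rot: [[0.992, -0.127, 0.002], [-0.127, -0.992, -0.001], [0.002, 0.0, -1.0]]
force: [-0.1, 0.8, 7.0]
grip_width: 0.1
```

Emit:
step_arm([
  [[0,0,0.001],0,0],
  [[0,0,0],0,0],
  [[0,0,0],0,0],
])

```text
t: 3.7
tool_pos: [533.0, -147.5, 67.3]
tcp_rot: [[0.992, -0.127, 0.002], [-0.127, -0.992, -0.001], [0.002, 0.001, -1.0]]
force: [-3.8, 1.8, 14.4]
grip_width: -0.0
```

Bottomed at 14 N (z 67.3). Lift, then shift to the heart key.

Emit:
step_arm([
  [[0,0,-0.015],0,0],
  [[0,0,-0.016],0,0],
  [[0,-0.031,0],0,0],
  [[0,-0.031,0],0,0],
  [[0,-0.03,0],0,0],
])

```text
t: 4.12
tool_pos: [543.1, -55.2, 96.2]
tcp_rot: [[0.992, -0.129, -0.001], [-0.129, -0.992, 0.0], [-0.001, -0.0, -1.0]]
force: [0.6, 0.6, -1.6]
grip_width: 0.2
```

Emit:
step_arm([
  [[0,0,0],0,0],
  [[0,0,0],0,0],
  [[0,0,0],0,0],
])

```text
t: 4.37
tool_pos: [543.1, -56.0, 95.8]
tcp_rot: [[0.992, -0.126, -0.001], [-0.126, -0.992, -0.0], [-0.001, 0.0, -1.0]]
force: [0.0, -0.6, 0.1]
grip_width: -0.0
```

Run:
```python
from h import *
a,b=[arm.camera(n)[:,:,::-1] for n in("top","side")]
print(arm.get_state()["tool_pos"],arm.get_state()["force"])
cv2.imwrite("pics/e.png",np.hstack([cv2.resize(a[210:290,290:400],(400,300)),cv2.resize(b[190:280,300:400],(400,300))]))
```

```text
[543.24338877 -56.79832586  96.02347384] [-0.46087074 -0.6016067   0.22184507]
```

View pics/e.png

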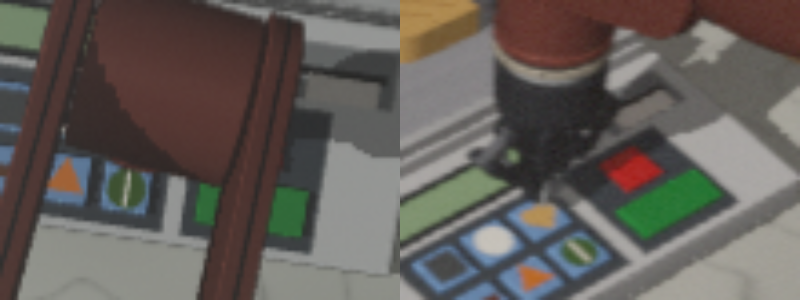

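The tips are over the heart key (side crop about 545,200). Red is up. Pressing heart.

Emit:
step_arm([
  [[0,0,0.01],0,0],
  [[0,0,0.008],0,0],
  [[0,0,0.003],0,0],
  [[0,0,0.002],0,0],
  [[0,0,0],0,0],
])

```text
t: 4.88
tool_pos: [542.6, -56.1, 72.2]
tcp_rot: [[0.992, -0.127, -0.002], [-0.127, -0.992, 0.0], [-0.002, 0.0, -1.0]]
force: [-1.4, -0.3, 1.4]
grip_width: -0.0
```

Emit:
step_arm([
  [[0,0,0.002],0,0],
  [[0,0,0.002],0,0],
  [[0,0,0.001],0,0],
  [[0,0,0],0,0],
])

```text
t: 5.22
tool_pos: [543.9, -56.1, 68.6]
tcp_rot: [[0.992, -0.127, 0.001], [-0.127, -0.992, -0.0], [0.001, 0.0, -1.0]]
force: [-2.3, -0.6, 3.7]
grip_width: -0.3
```

Emit:
step_arm([
  [[0,0,0.001],0,0],
  [[0,0,0],0,0],
  [[0,0,0],0,0],
])

```text
t: 5.47
tool_pos: [544.0, -56.1, 67.7]
tcp_rot: [[0.992, -0.127, 0.001], [-0.127, -0.992, -0.0], [0.001, 0.0, -1.0]]
force: [-1.2, -2.0, 4.8]
grip_width: -0.0
```

Emit:
step_arm([
  [[0,0,0.0015],0,0],
  [[0,0,0],0,0],
  [[0,0,0],0,0],
])

```text
t: 5.72
tool_pos: [544.1, -56.1, 67.3]
tcp_rot: [[0.992, -0.127, 0.001], [-0.127, -0.992, -0.001], [0.001, 0.0, -1.0]]
force: [-5.0, -1.0, 12.3]
grip_width: -0.2
```

Bottomed, 12 N. Lift and go to the print key.

Emit:
step_arm([
  [[0,0,-0.015],0,0],
  [[0,0,-0.015],0,0],
  [[-0.0145,0.03,0],0,0],
  [[-0.0145,0.03,0],0,0],
  [[-0.0145,0.03,0],0,0],
])

```text
t: 6.13
tool_pos: [488.5, -139.7, 95.7]
tcp_rot: [[0.992, -0.125, 0.001], [-0.125, -0.992, 0.0], [0.0, -0.0, -1.0]]
force: [0.0, -0.6, -0.2]
grip_width: 0.1
```

Emit:
step_arm([
  [[0,0,0],0,0],
  [[0,0,0],0,0],
  [[0,0,0],0,0],
])

```text
t: 6.38
tool_pos: [489.0, -139.3, 95.6]
tcp_rot: [[0.992, -0.128, 0.0], [-0.128, -0.992, 0.001], [0.0, -0.001, -1.0]]
force: [0.6, 0.6, -0.5]
grip_width: -0.0
```

Run:
```python
from h import *
b=arm.camera("side")[:,:,::-1]
print(arm.get_state()["tool_pos"],arm.get_state()["force"])
cv2.imwrite("pics/f.png",cv2.resize(b[190:280,300:400],(400,300)))
```

```text
[ 489.2473677  -139.00351162   95.60943086] [ 0.44876554 -0.74798005  0.16943328]
```

View pics/f.png

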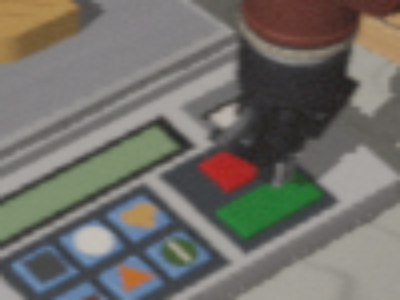

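The tips hover over the green key (crop about 285,180), and the heart key is up.

Emit:
step_arm([
  [[0,0,0.015],0,0],
  [[0,0,0.011],0,0],
  [[0,0,0.003],0,0],
  [[0,0,0.002],0,0],
  [[0,0,0],0,0],
])

```text
t: 6.85
tool_pos: [488.5, -138.7, 64.1]
tcp_rot: [[0.992, -0.126, -0.002], [-0.126, -0.992, 0.001], [-0.002, -0.001, -1.0]]
force: [-1.1, 1.6, 1.7]
grip_width: 0.4
```

Emit:
step_arm([
  [[0,0,0.002],0,0],
  [[0,0,0.002],0,0],
  [[0,0,0.001],0,0],
  [[0,0,0],0,0],
])

```text
t: 7.18
tool_pos: [489.6, -139.6, 60.3]
tcp_rot: [[0.992, -0.127, 0.001], [-0.127, -0.992, 0.0], [0.001, -0.0, -1.0]]
force: [0.4, 3.0, 4.0]
grip_width: -0.1
```

Emit:
step_arm([
  [[0,0,0.001],0,0],
  [[0,0,0],0,0],
  [[0,0,0],0,0],
])

```text
t: 7.43
tool_pos: [489.7, -139.7, 60.0]
tcp_rot: [[0.992, -0.127, 0.001], [-0.127, -0.992, -0.0], [0.001, -0.0, -1.0]]
force: [-1.5, 4.5, 8.9]
grip_width: 0.1
```

Bottomed at 9 N. Lift clear.

Emit:
step_arm([
  [[0,0,0.0005],0,0],
  [[0,0,-0.015],0,0],
  [[0,0,-0.03],0,0],
  [[0,0,-0.04],0,0],
  [[0,0,-0.04],0,0],
])

```text
t: 7.85
tool_pos: [487.7, -139.7, 183.6]
tcp_rot: [[0.992, -0.127, -0.003], [-0.127, -0.992, 0.0], [-0.003, 0.0, -1.0]]
force: [1.5, -0.3, 0.1]
grip_width: -0.1
```

Emit:
step_arm([
  [[-0.02,0.03,-0.01],0,0],
  [[-0.02,0.03,0],0,0],
  [[-0.02,0.03,0],0,0],
  [[-0.02,0.03,0],0,0],
  [[0,0,0],0,0],
])

```text
t: 8.27
tool_pos: [390.9, -252.9, 193.5]
tcp_rot: [[0.991, -0.132, -0.002], [-0.132, -0.991, -0.003], [-0.001, 0.004, -1.0]]
force: [0.4, -0.3, -0.1]
grip_width: -0.3
```

Emit:
step_arm([
  [[0,0,0],0,0],
  [[0,0,0],0,0],
  [[0,0,0],0,0],
])

```text
t: 8.52
tool_pos: [394.8, -248.0, 193.2]
tcp_rot: [[0.992, -0.126, -0.0], [-0.126, -0.992, 0.0], [-0.0, -0.0, -1.0]]
force: [0.1, 1.1, 0.3]
grip_width: 0.1
```

Run:
```python
from h import *
b=arm.camera("side")[:,:,::-1]
print(arm.get_state()["tool_pos"],arm.get_state()["force"],arm.get_state()["t"])
cv2.imwrite("pics/g.png",b)
```

```text
[ 394.92202779 -247.81089914  193.1587284 ] [-0.16104901  0.54489795  0.22245864] 8.5667
```

View pics/g.png

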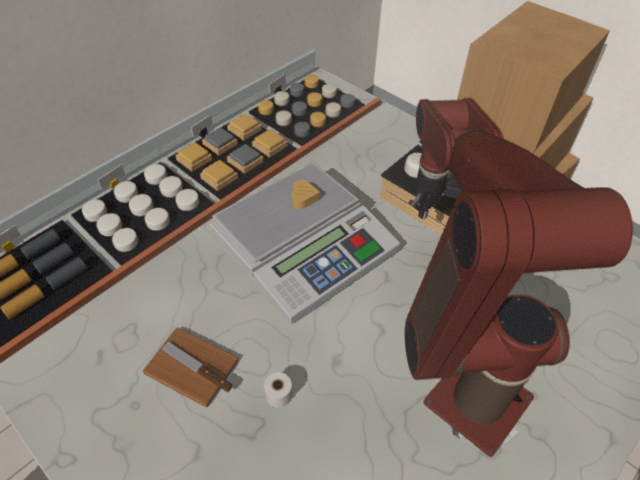

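The arm is clear of everything. The heart (305,194), the knife and the roll (278,388) are where they were.

```bash
python3 -c "from station import arm; print(arm.sign_off())"
```

```text
the job is handed in; nothing more can be done
None
```

I rang up the golden heart cheese on the pan and handed the job in at about 8.6 s. With closed fingers I pressed the red clear key, then the heart product key, then the green print key. I lifted about 30 mm clear of the keys between presses.

- **Presses:** each key travelled about 5 mm and then stopped hard, at about 14 N for red, 12 N for heart and 9 N for green. Contact heights agreed along the far row and with the panel's slope.
- **Force at the end:** it had fallen to about 0 with the arm raised and well away from everything.
- **Last picture:** the keys looked up, and the heart, knife and label roll had not visibly moved. The arm partly hid the two cheeses on the crate, so I did not see both of them fully. The hand never came lower than about 190 mm on that side and I felt no contact there.

Key travel can't be read directly, so "down" and "up" come from force, finger height and the pictures. No check failed. The two cameras differed by 1–4 mm on key positions, well inside the key size.

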